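Shut and lock an access panel with its quarter-turn fastener

ROBOT

A 6-joint arm with a two-finger parallel gripper is mounted at the origin on a cart in front of the work surface, level with it; the furniture and walls round the work are solid. World frame = base frame: x ahead of the robot, y to its left, z up, the work surface at z = 0. Lengths are in m, angles in rad, forces in N, time in s.
With the tool pointing down it reaches from about 0.25 to 0.8 m from the base axis. Payload 3.9 kg.
Tool frame: the origin (TCP) lies midway between the tips of the shut fingers; the grasp point (between the pads) lies arm.grip_depth behind it (arm.grip_depth is the distance from the TCP to the grasp point, in m); z points along the fingers, y is the line along which they close (so a half turn about z gives the same grasp; the last joint's range is limited). The gripper opens to 85 mm and grips with 20 to 120 N. Pads are 22 mm wide; open, the fingers measure 114 mm over their backs; the gripper's body (76 mm by 85 mm) begins 54 mm behind the grasp point. The pads swing forward as they close: fully open they stand 13 mm farther back than shut.
Start: joints at [0, 0.26, -0.138, 1.173, 0, 1.571], TCP at [0.525, -0, 0.231] pointing down, gripper open.
Joint ranges: [-2.78, 2.78], [-0.83, 1.72], [-1.28, 1.37], [-1.9, 2.12], [-1.57, 1.48], [-3.14, 3.14]. Speed limits (rad/s): [2.57, 2.57, 3.14, 3.14, 3.14, 3.14].

INTERFACE

Orientations are given as a unit quaternion [x, y, z, w].
In Python, from station import telemetry, camera, sign_off, finder, arm gives the robot as it stands.
- The arm moves only by the tool drive_tool, never from a script. Its argument "moves" is a list of rows, each a list of 4 numbers: the shift along the world's x, y, z in cm, then the turn about the world's z in degrees. A call has 1 to 8 rows; each row shifts and turns the commanded pose from where the row before left it; what a row does not reach is not made up. A row lasts 1/8 s, in which the tool goes at most 62.5 mm and 10.7 degrees, less where a joint would pass 70% of its speed; a pose out of reach is approached as far as the arm can. A call with a gripper value outside its range is refused whole. "jaw" is the closure, from 0 (fully open) to 1 (shut), set as the call begins (left out, the last holds). The fingers move at their own pace and stop on an object; "grip_force" is the grip in N (left out, the last holds). Time passes only in rows, so rows that do not move let the fingers close. It gives the time, the measured TCP pose, the force, the opening and the grip force at its end, in the units of the state.
- telemetry.state(): the state, without advancing time (a new reading comes with each control period).
- camera(name): name is "scene" or "side" or "wrist"; returns a dict with "img" (384x512x3 uint8, red, green, blue), "fx", "fy", "cx", "cy" (pixels), "origin" and "rotation" of the camera in the world. Camera axes: x right, y down, z forward; pixel columns grow to the right and rows downward; lengths in m; the calibration is good to about 2 mm. A picture is of the moment at which its call begins. There is no depth.
- sign_off(): hands the job in; it is judged then, once.
Trained networks look in the newest picture that a camera, given by its name, has taken for a name from the list of things; names that differ only in an ending like _2 or _b are one class to them, and where a whole thing is asked for, a point or a joint stands for the part that bears it (a point fixed in the world has none). Each returns a list of dicts, best first, with "conf" (0 to 1); they miss things now and then, are a little off and sometimes report something else, mostly with a low value. They report only what shows in the picture. A call takes as long as a camera call.
- finder.regions_of(camera, name): "mask" (384x512 bool, what is visible of it) and "extent" ([centre column, centre row, width, height] in pixels, round what is visible of it).
- finder.landmark_of(camera, name): "at" ([column, row] in pixels: a listed point, or the origin of a listed thing).
The state is a dict: "time": time; "joint_positions": joint angles; "joint_velocities": joint speeds; "joint_torque": joint torques, N m; "eef_pos": TCP position; "ee_rot": TCP orientation; "contact_force": force on the tool from outside, world axes, zero at the start; "moment": the same for the moment, N m; "gripper_width": finger opening in m; "gripper_force": force on a finger pad.
Only numpy, scipy, OpenCV 4.12 (cv2) and the standard library are available. Lean on these libraries where they do the work, as an engineer would, in place of code of your own. Each camera call takes 0.05 s, during which the arm holds its last target. There are 200 camera calls.

TASK

The access panel of the grey electronics enclosure stands ajar. Push it fully shut with a fingertip, then set the fingertip in the slot of its big round fastener and turn it a quarter turn clockwise until it stops, so that the panel is locked. Nothing is to be lifted, the panel included; leave the small things round the enclosure where they stand, and finish with the hand clear.

Things in the scene. Friction and masses are not known exactly. Their poses are not given: they have to be found in the camera images.
- enclosure: grey electronics enclosure fixed to the worktop, 164 (x) x 150 (y) x 55 mm without its panel; origin at the centre of its underside, -x side = front (towards the robot, with some yaw), z up. Four mounting feet stick out 17 mm left and right, 4 mm high. Small loose things stand beside its left and right walls, about 20 mm off.
- panel (a joint): opening angle of the enclosure's hinged access panel (164x150 mm, 6 mm thick), rad: 0 = shut, positive = front edge raised; starts ajar at 0.15 to 0.45. The hinge is stiff: the panel stays where it is left; 2 to 5 N down on the fastener shuts it.
- panel_hinge (a point): middle of the panel's hinge line, at the enclosure's back top edge (enclosure frame x = +82 mm, z = 55 mm); the line runs along the enclosure's y; axes as the enclosure's.
- fastener (a joint): turn of the fastener, rad: 0 = unlocked (slot along the enclosure's y, parallel to its front edge), grows clockwise seen from above, stops at 1.57 = locked (slot along enclosure x). Starts at 0 to 0.35. Stays where left; takes 3 to 4 N at 27 mm from its axis. Its 54 mm cam tongue passes under a keeper on the front wall only with the panel shut; turned first, it keeps the panel from shutting.
- slot_centre (a point): centre of the floor of the fastener's slot, on its axis; z = that axis (square to the panel), y = along the slot, turning with it. Dark disc 93 mm across in a fixed aluminium collar (107 mm outside, top 16 mm above the panel). Lies 106 mm in front of the hinge line, 8 mm above it when shut (enclosure frame x = -24, y = 0, z = 63 mm).
- slot_rim (a point): a point on the slot's centre line, 27 mm from the axis, on the floor, at the end that comes to the front when locked: a good place for the finger. The slot crosses the whole disc: 36 mm wide, 93 mm long, 13 mm deep, flat floor, straight walls, ends closed by the collar. Shut fingertips fit with play, so the disc lags behind the finger: push on to the stop.
- parts_tub: small open blue round tub, 69 mm across, 30 mm tall; loose bystander beside the enclosure, origin at the centre of its underside. Leave it alone.
- fixture_block_a: white block 25x40x21 mm with a dark groove and two studs on top; loose bystander beside the enclosure, origin at the centre of its underside. Leave it alone.
- vial_c: glass vial with white cap, 25 mm across, 50 mm tall; loose bystander beside the enclosure, origin at the centre of its underside. Leave it alone.
- brass_coupling: small stepped brass fitting, 22 mm across, 25 mm tall; loose bystander beside the enclosure, origin at the centre of its underside. Leave it alone.
- thumb_nut: small white round knob, 26 mm across, 17 mm tall; loose bystander beside the enclosure, origin at the centre of its underside. Leave it alone.
- fixture_block_b: white block 25x40x21 mm with two studs on top; loose bystander beside the enclosure, origin at the centre of its underside. Leave it alone.

How it is judged:
By the outcome, as a careful person would: the job done as asked, in the order asked, and still so for the second after the job is handed in, with the robot touching nothing.
It also fails if it takes over 43 s, if anything falls off the work surface, if the arm or the gripper's body presses on something with over 40 N, if the wrist force passes 120 N, or if a joint passes its speed limit or range.

## Working session

There is one attempt and no reset: what is moved stays moved. The work goes in short steps, Python scripts to look and compute and a tool call to move; the robot and the scene stay as the last step left them, time stands still between calls to the robot, and variables do not carry over. Pictures are saved under pics/ and viewed, at most 10 in all, crops included, and the job is handed in when it is done.

Besides the shell and the picture viewer there is one more tool, called after ">>>" as a command line: name --pt "numbers of a row" for each row, then --argument value for the rest. drive_tool: Moves the arm, as the interface text tells. Its arguments: {"type":"object","properties":{"moves":{"type":"array","items":{"type":"array","items":{"type":"number"}}},"jaw":{"type":"number"},"grip_force":{"type":"number"}},"required":["moves"]}

```bash
mkdir -p pics; cat > h.py <<'E'
import numpy as np, cv2
from station import telemetry, camera, sign_off, finder, arm
def ray(c,p):
    d=np.array([(p[0]-c['cx'])/c['fx'],(p[1]-c['cy'])/c['fy'],1.]); return np.array(c['origin']),np.array(c['rotation'])@d
def atz(c,p,z):
    o,d=ray(c,p); return o+d*(z-o[2])/d[2]
def tri(cps):
    A=np.zeros((3,3));b=np.zeros(3)
    for c,p in cps:
        o,d=ray(c,p);d=d/np.linalg.norm(d);P=np.eye(3)-np.outer(d,d);A+=P;b+=P@o
    x=np.linalg.solve(A,b)
    return x
def proj(c,X):
    q=np.array(c['rotation']).T@(np.array(X)-np.array(c['origin'])); return q[0]/q[2]*c['fx']+c['cx'],q[1]/q[2]*c['fy']+c['cy']
E
python3 - <<'E'
from h import *
print(telemetry.state(),arm.grip_depth)
C={}
for n in ['scene','side','wrist']:
    c=C[n]=camera(n); print(n,c['origin'],np.array(c['rotation']).round(3).tolist(),c['fx'])
    for k in ['enclosure','panel_hinge','slot_centre','slot_rim','parts_tub','fixture_block_a','vial_c','brass_coupling','thumb_nut']:
        print(n,k,[(np.round(r['at'],1).tolist(),round(r['conf'],2)) for r in finder.landmark_of(n,k)[:2]])
cv2.imwrite('pics/a.png',np.hstack([C['scene']['img'],C['side']['img']])[:,:,::-1][:, :])
im=cv2.imread('pics/a.png'); cv2.imwrite('pics/a.png',cv2.resize(np.vstack([np.hstack([C['scene']['img'],C['side']['img']]),np.hstack([C['wrist']['img'],C['wrist']['img']*0])])[:,:,::-1],(800,600)))
E
```

```text
{'time': 0.0, 'joint_positions': array([-1.51843791e-05,  2.60645548e-01, -1.39382768e-01,  1.17270181e+00,
       -2.52382737e-05,  1.57081765e+00]), 'joint_velocities': array([ 1.68723523e-03, -3.73920462e-04, -2.15080053e-03, -3.56160108e-05,
       -2.02420416e-04,  1.81014359e-03]), 'joint_torque': array([-3.22425103e-04, -4.05677426e+01,  2.53926122e+01,  1.89446745e-02,
       -4.02533055e-05,  2.61086342e-05]), 'eef_pos': array([ 5.24311092e-01, -1.60476813e-05,  2.30479896e-01]), 'ee_rot': array([ 7.07119349e-01,  7.07093552e-01, -6.92626175e-04, -6.74775832e-04]), 'contact_force': array([0.38908622, 0.03189535, 0.37229062]), 'moment': array([ 0.03644838, -0.00378202, -0.02144176]), 'gripper_force': 0.0, 'gripper_width': 0.08543625801935842} 0.0187
scene [-0.14085684 -0.591715    0.68708076] [0.823, -0.326, 0.176, -0.43] 467.87849754103274
scene enclosure [([235.1, 216.7], 0.7)]
scene panel_hinge [([256.6, 182.0], 0.87), ([185.4, 204.8], 0.59)]
scene slot_centre [([226.4, 188.5], 0.98)]
scene slot_rim [([237.7, 194.0], 0.83)]
scene parts_tub [([208.9, 184.1], 0.4)]
scene fix
[... 436 characters left out ...]
2.9], 0.59)]
side slot_rim [([270.8, 195.8], 0.97)]
side parts_tub []
side fixture_block_a [([259.4, 222.4], 0.64), ([271.2, 180.4], 0.54)]
side vial_c [([268.9, 269.6], 0.43)]
side brass_coupling []
side thumb_nut [([240.2, 185.4], 0.43)]
wrist [0.52452052 0.07999283 0.37464255] [0.987, -0.0, 0.0, 0.16] 344.9962610008245
wrist enclosure [([191.0, 62.7], 0.58)]
wrist panel_hinge [([269.5, 58.6], 0.98)]
wrist slot_centre [([141.8, 60.4], 0.77), ([158.1, 188.7], 0.39)]
wrist slot_rim [([140.8, 101.1], 0.73)]
wrist parts_tub [([140.8, 62.5], 0.19)]
wrist fixture_block_a [([157.5, 187.4], 0.91)]
wrist vial_c []
wrist brass_coupling [([198.3, 170.9], 0.8)]
wrist thumb_nut [([240.3, 174.0], 0.95)]
```

View pics/a.png

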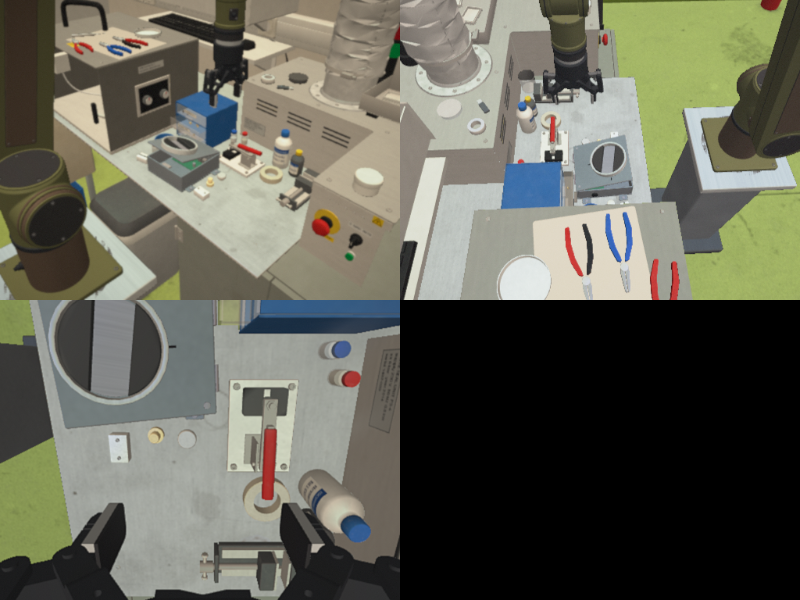

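```bash
python3 - <<'E'
from h import *
C={n:camera(n) for n in ['scene','side','wrist']}
for k in ['panel_hinge','slot_centre','slot_rim','enclosure']:
    L=[(C[n],r[0]['at']) for n in C for r in [finder.landmark_of(n,k)] if r]
    X=tri(L); print(k,X.round(4),[np.round(np.subtract(proj(c,X),p),1).tolist() for c,p in L])
c=C['wrist']
for k in ['fixture_block_a','brass_coupling','thumb_nut']:
    print(k,atz(c,finder.landmark_of('wrist',k)[0]['at'],0).round(3))
# front/right wall edge of enclosure base mask, blue box
cv2.imwrite('pics/b.png',np.hstack([cv2.resize(C['scene']['img'][130:280,150:310],(400,375)),cv2.resize(C['side']['img'][120:280,190:350],(400,375))])[:,:,::-1])
E
```

```text
Traceback (most recent call last):
  File "h.py", line 10, in tri
    o,d=ray(c,p);d=d/np.linalg.norm(d);P=np.eye(3)-np.outer(d,d);A+=P;b+=P@o
        ~~~^^^^^
  File "h.py", line 4, in ray
    d=np.array([(p[0]-c['cx'])/c['fx'],(p[1]-c['cy'])/c['fy'],1.]); return np.array(c['origin']),np.array(c['rotation'])@d
                                                                                                 ~~~~~~~~~~~~~~~~~~~~~~~^~
ValueError: matmul: Input operand 1 has a mismatch in its core dimension 0, with gufunc signature (n?,k),(k,m?)->(n?,m?) (size 3 is different from 4)
```

Rotation is a quaternion.

```bash
sed -i "s/np.array(c\['rotation'\])/Rm(c)/" h.py; cat >> h.py <<'E'
from scipy.spatial.transform import Rotation
def Rm(c): return Rotation.from_quat(c['rotation']).as_matrix()
E
python3 - <<'E'
from h import *
C={n:camera(n) for n in ['scene','side','wrist']}
for k in ['panel_hinge','slot_centre','slot_rim','enclosure']:
    L=[(C[n],r[0]['at']) for n in C for r in [finder.landmark_of(n,k)] if r]
    X=tri(L); print(k,X.round(4),[np.round(np.subtract(proj(c,X),p),1).tolist() for c,p in L])
c=C['wrist']
for k in ['fixture_block_a','brass_coupling','thumb_nut']:
    print(k,atz(c,finder.landmark_of('wrist',k)[0]['at'],0).round(3))
cv2.imwrite('pics/b.png',np.hstack([cv2.resize(C['scene']['img'][130:280,150:310],(400,375)),cv2.resize(C['side']['img'][120:280,190:350],(400,375))])[:,:,::-1])
E
```

```text
panel_hinge [0.5338 0.0955 0.0576] [[-2.7, 0.7], [-3.1, -1.3], [-2.1, 1.4]]
slot_centre [0.4336 0.0916 0.0932] [[-0.1, 0.4], [-1.1, -0.2], [-2.9, -1.1]]
slot_rim [0.4314 0.0654 0.0922] [[-0.5, 0.4], [-0.4, -0.7], [0.2, -1.4]]
enclosure [0.4551 0.0937 0.0061] [[0.5, -0.1], [1.1, -0.1], [1.9, -0.9]]
fixture_block_a [ 0.409 -0.037  0.   ]
brass_coupling [ 0.46 -0.02  0.  ]
thumb_nut [ 0.503 -0.024  0.   ]
```

View pics/b.png

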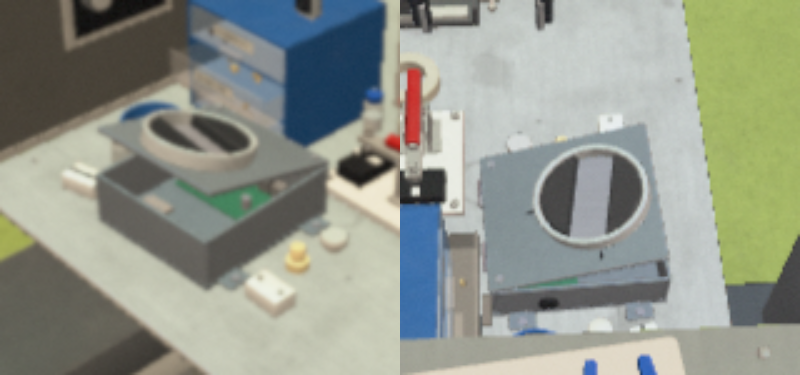

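>>> drive_tool --pt "-1.1 1.1 -0.8 10.5" --pt "-1.1 1.1 -0.8 10.5" --pt "-1.1 1.1 -0.8 10.5" --pt "-1.1 1.1 -0.8 10.5" --pt "-1.1 1.2 -0.8 10.5" --pt "-1.1 1.2 -0.8 10.5" --pt "-1.2 1.2 -0.8 10.5" --pt "-1.2 1.2 -0.8 10.5" --jaw 1 --grip_force 30

```text
time: 3.7
eef_pos: [0.4347, 0.0924, 0.1672]
ee_rot: [0.049, 0.999, 0.0, 0.0]
contact_force: [-0.1, 0.7, -0.5]
gripper_width: -0.0001
gripper_force: 0.0
```

```bash
python3 - <<'E'
from h import *
s=telemetry.state();print(s['time'],s['eef_pos'],s['joint_positions'].round(2),s['gripper_width'],Rotation.from_quat(s['ee_rot']).as_matrix().round(3)[:,1],s['contact_force'])
C={n:camera(n) for n in ['scene','side','wrist']}
for k in ['panel_hinge','slot_centre','slot_rim','enclosure']:
    L=[(C[n],r[0]['at']) for n in C for r in [finder.landmark_of(n,k)] if r]
    print(k,[n for n in C if finder.landmark_of(n,k)])
    X=tri(L); print(k,X.round(4),[np.round(np.subtract(proj(c,X),p),1).tolist() for c,p in L])
cv2.imwrite('pics/c.png',np.hstack([cv2.resize(C['scene']['img'][130:280,150:310],(400,375)),cv2.resize(C['wrist']['img'],(400,375))])[:,:,::-1])
E
```

```text
3.7 [0.4346642  0.09238926 0.16715336] [ 0.21  0.16 -0.44  0.97  0.    0.31] -0.00012619425550600447 [0.099 0.995 0.   ] [-0.12250186  0.65049379 -0.46139369]
panel_hinge ['scene']
panel_hinge [-0.1355 -0.5862  0.682 ] [[0.0, 0.0]]
slot_centre ['scene', 'side', 'wrist']
slot_centre [0.4351 0.0908 0.0895] [[1.6, -0.7], [1.3, 1.0], [-0.8, -0.6]]
slot_rim ['scene', 'side', 'wrist']
slot_rim [0.4336 0.0662 0.0927] [[-0.8, -0.2], [-1.0, 0.2], [-2.7, -1.3]]
enclosure ['scene', 'side']
enclosure [0.4528 0.0967 0.0062] [[-1.2, 0.4], [-1.0, -0.6]]
```

View pics/c.png

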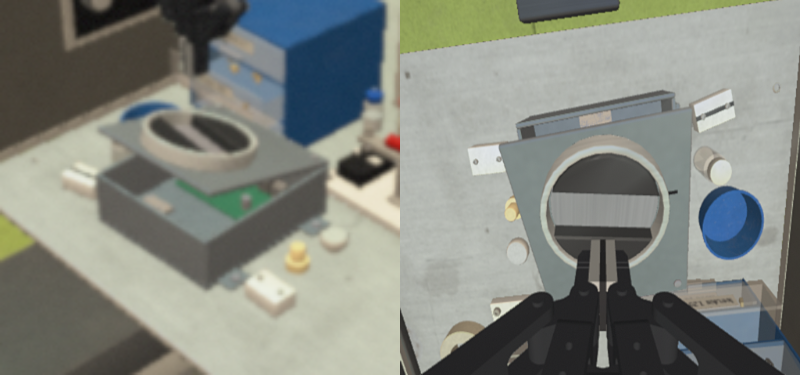

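>>> drive_tool --pt "0.1 -0.1 -1.6 0" --pt "0 0 -2.0 0" --pt "0 0 -1.5 0" --pt "0 0 -1.2 0" --pt "0 0 -0.4 0" --pt "0 0 0 0"

```text
time: 5.8
eef_pos: [0.436, 0.091, 0.1003]
ee_rot: [0.052, 0.999, -0.0, -0.0]
contact_force: [-0.0, -0.5, -0.1]
gripper_width: 0.0002
gripper_force: 0.0
```

>>> drive_tool --pt "0 0 -0.5 0" --pt "-0.1 0 -0.5 0" --pt "-0.1 0 -0.5 0" --pt "-0.2 0 -0.5 0" --pt "-0.1 0 -0.4 0" --pt "0 0 0 0"

```text
time: 6.55
eef_pos: [0.4306, 0.091, 0.0759]
ee_rot: [0.052, 0.999, -0.0, -0.0]
contact_force: [0.4, -0.5, -0.5]
gripper_width: -0.0001
gripper_force: 0.1
```

>>> drive_tool --pt "-0.1 0 -0.5 0" --pt "-0.1 0 -0.3 0" --pt "-0.1 0 -0.2 0"

```text
time: 6.92
eef_pos: [0.4284, 0.0911, 0.0662]
ee_rot: [0.052, 0.999, 0.0, 0.0]
contact_force: [1.6, 0.2, 2.0]
gripper_width: -0.0003
gripper_force: 0.9
```

```bash
python3 - <<'E'
from h import *
s=telemetry.state();print(s['contact_force'],s['eef_pos'])
C={n:camera(n) for n in ['scene','side','wrist']}
for k in ['slot_centre','slot_rim','enclosure']:
    L=[(C[n],r[0]['at']) for n in C for r in [finder.landmark_of(n,k)] if r]
    X=tri(L) if len(L)>1 else np.zeros(3); print(k,X.round(4),[np.round(np.subtract(proj(c,X),p),1).tolist() for c,p in L])
cv2.imwrite('pics/d.png',np.hstack([cv2.resize(C['scene']['img'][130:280,150:310],(400,375)),cv2.resize(C['wrist']['img'],(400,375))])[:,:,::-1])
E
```

```text
[1.62290849 0.18350943 1.98282496] [0.42844248 0.09107122 0.06623234]
slot_centre [0.4302 0.096  0.067 ] [[1.8, -0.6], [1.6, 1.0]]
slot_rim [0.4235 0.0615 0.0662] [[-1.5, 0.5], [-1.3, -0.8]]
enclosure [0.4544 0.095  0.0005] [[-0.8, 1.1], [0.1, -0.7], [2.4, 4.3]]
```

View pics/d.png

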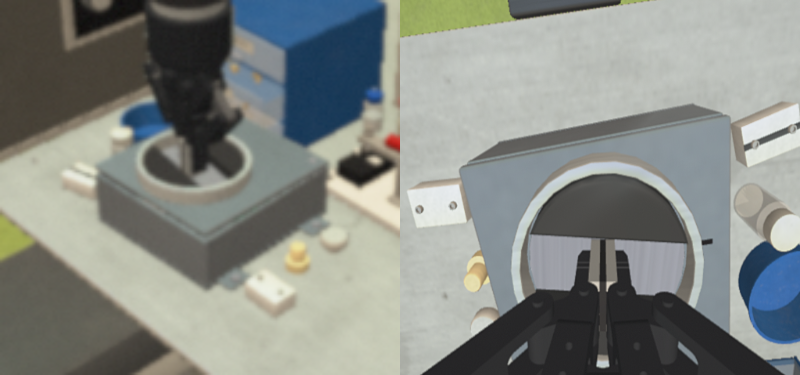

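>>> drive_tool --pt "0 0 -0.2 0" --pt "0 0 -0.2 0" --pt "0 0 0 0"

```text
time: 7.9
eef_pos: [0.4276, 0.091, 0.0629]
ee_rot: [0.052, 0.999, -0.0, -0.0]
contact_force: [-3.1, -1.1, 9.9]
gripper_width: -0.0
gripper_force: 4.8
```

>>> drive_tool --pt "0 0 -0.2 0" --pt "0 0 0 0"

```text
time: 8.15
eef_pos: [0.4277, 0.091, 0.0627]
ee_rot: [0.052, 0.999, 0.0, 0.0]
contact_force: [-8.3, -2.2, 28.0]
gripper_width: -0.0002
gripper_force: 13.9
```

>>> drive_tool --pt "0 0 0.7 0" --pt "0 0 1.5 0" --pt "0 0 3 0" --pt "0 0 4 0" --pt "0 0 4 0" --pt "0 0 0 0"

```text
time: 8.9
eef_pos: [0.4307, 0.0915, 0.1951]
ee_rot: [0.052, 0.999, 0.001, 0.003]
contact_force: [-0.2, -0.2, -0.1]
gripper_width: -0.0001
gripper_force: 0.0
```

```bash
python3 - <<'E'
from h import *
s=telemetry.state();print(s['time'],s['contact_force'],s['eef_pos'])
C={n:camera(n) for n in ['scene','side','wrist']}
for k in ['panel_hinge','slot_centre','slot_rim','enclosure']:
    L=[(C[n],r[0]['at']) for n in C for r in [finder.landmark_of(n,k)] if r]
    z={'panel_hinge':.055,'enclosure':0}.get(k,.063)
    print(k,[(n,atz(C[n],r[0]['at'],z).round(4),round(r[0]['conf'],2)) for n in C for r in [finder.landmark_of(n,k)] if r])
m=finder.regions_of('wrist','slot_centre'); print([(r['extent'],r['conf']) for r in m])
cv2.imwrite('pics/e.png',np.hstack([cv2.resize(C['scene']['img'][130:280,150:310],(300,280)),cv2.resize(C['wrist']['img'],(373,280))])[:,:,::-1])
cv2.imwrite('pics/e2.png',C['wrist']['img'][:,:,::-1])
E
```

```text
8.9 [-0.21697603 -0.2286292  -0.14810101] [0.43065671 0.09154571 0.19510124]
panel_hinge [('scene', array([0.5419, 0.1079, 0.055 ]), 0.89), ('side', array([0.527 , 0.1009, 0.055 ]), 0.93)]
slot_centre [('scene', array([0.4277, 0.0954, 0.063 ]), 0.62), ('side', array([0.4275, 0.0901, 0.063 ]), 0.8), ('wrist', array([0.4333, 0.0908, 0.063 ]), 0.92)]
slot_rim [('scene', array([0.42  , 0.0589, 0.063 ]), 0.68), ('wrist', array([0.4297, 0.065 , 0.063 ]), 0.8)]
enclosure [('scene', array([0.4596, 0.0962, 0.    ]), 0.55), ('side', array([0.4538, 0.1004, 0.    ]), 0.85)]
[([262.2, 186.8, 113.5, 111.9], 0.58)]
```

View pics/e2.png

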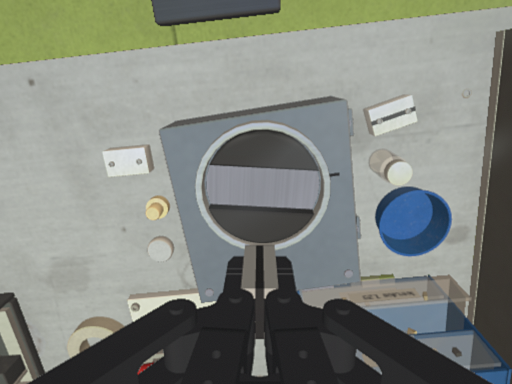

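```bash
python3 - <<'E'
from h import *
c=camera('wrist')
g=lambda p,z:atz(c,p,z)[:2].round(4)
f=[g(p,.061) for p in [(162,131),(348,100),(357,283)]]; print(f,[np.hypot(*(f[1]-f[i])) for i in (0,2)])
d=f[1]-f[0]; print('yaw',np.degrees(np.arctan2(-d[0],d[1])), np.degrees(np.arctan2(*(f[2]-f[1])[::-1])))
print('collar c',g((263,186),.077),[g(p,.077) for p in [(196,186),(330,186),(263,122),(263,249)]])
for a,b,z in [((208,166),(322,171),.063),((208,206),(312,212),.076)]:
    A,B=g(a,z),g(b,z);print(A,B,np.degrees(np.arctan2(*(B-A)[::-1])))
E
```

```text
[array([0.3778, 0.0178]), array([0.3694, 0.1647]), array([0.533 , 0.1691])] [np.float64(0.14713996737800372), np.float64(0.16365915800834369)]
yaw 3.272709421719306 1.5405909029953986
collar c [0.4265 0.093 ] [array([0.421 , 0.0408]), array([0.432 , 0.1453]), array([0.3773, 0.098 ]), array([0.4812, 0.0875])]
[0.4092 0.0501] [0.4231 0.1418] 81.3806500598317
[0.4389 0.0474] [0.4528 0.1301] 80.45905199216399
```

>>> drive_tool --pt "0 -0.8 0 -3" --pt "-0.2 -0.9 -2 0" --pt "-0.1 -0.8 -3 0" --pt "0 0 -3 0" --pt "0 0 -1.5 0" --pt "0 0 0 0"

```text
time: 11.1
eef_pos: [0.4238, 0.0654, 0.0964]
ee_rot: [0.079, 0.997, -0.0, -0.001]
contact_force: [0.1, 0.1, -0.7]
gripper_width: 0.0002
gripper_force: 0.0
```

>>> drive_tool --pt "0.1 0 -1.0 0" --pt "0 0 -1.0 0" --pt "0 0 -0.8 0" --pt "0 0 0 0"

```text
time: 11.6
eef_pos: [0.4253, 0.0659, 0.0686]
ee_rot: [0.078, 0.997, -0.0, -0.001]
contact_force: [-0.4, -0.7, 0.4]
gripper_width: 0.0
gripper_force: 0.0
```

>>> drive_tool --pt "-0.46 0.12 0 0" --pt "-0.43 0.19 0 -7" --pt "-0.39 0.26 0 -10" --pt "-0.34 0.33 0 -10" --pt "0 0 0 0"

```text
time: 12.22
eef_pos: [0.4102, 0.0751, 0.0698]
ee_rot: [0.308, 0.951, 0.0, 0.001]
contact_force: [1.5, -1.3, -0.6]
gripper_width: -0.0
gripper_force: 0.7
```

>>> drive_tool --pt "-0.27 0.38 -0.1 -10" --pt "-0.21 0.42 0 -10" --pt "-0.13 0.45 0 -10" --pt "-0.05 0.47 0 -10" --pt "0 0 0 0"

```text
time: 12.85
eef_pos: [0.4038, 0.0922, 0.0687]
ee_rot: [0.614, 0.789, 0.0, 0.001]
contact_force: [1.7, -0.4, 1.3]
gripper_width: 0.0003
gripper_force: 1.0
```

>>> drive_tool --pt "0 0.4 0 -6" --pt "0 0.4 0 -5" --pt "0 0.2 0 0" --pt "0 0 0 0"

```text
time: 13.35
eef_pos: [0.4049, 0.0993, 0.0688]
ee_rot: [0.687, 0.727, -0.001, 0.004]
contact_force: [3.0, -9.9, 1.8]
gripper_width: -0.0001
gripper_force: 5.1
```

>>> drive_tool --pt "0 0.2 0 0" --pt "0 0.1 0 0" --pt "0 0 0 0"

```text
time: 13.72
eef_pos: [0.4049, 0.0996, 0.0688]
ee_rot: [0.688, 0.726, -0.004, 0.006]
contact_force: [4.7, -17.9, 4.0]
gripper_width: -0.0003
gripper_force: 9.1
```

>>> drive_tool --pt "0 -0.8 0 0" --pt "0 0 0 0" --pt "0 0 1.5 0" --pt "0 0 3 0" --pt "0 0 4 0" --pt "0 0 4 0" --pt "0 0 0 0"

```text
time: 14.6
eef_pos: [0.4053, 0.0984, 0.1961]
ee_rot: [0.687, 0.726, 0.003, 0.001]
contact_force: [-0.2, 0.0, -1.2]
gripper_width: -0.0001
gripper_force: 0.0
```

```bash
python3 - <<'E'
from h import *
s=telemetry.state();print(s['time'],s['contact_force'],s['eef_pos'])
C={n:camera(n) for n in ['scene','wrist']}
for k in ['slot_centre','slot_rim']:
    print(k,[(n,atz(C[n],r[0]['at'],.063).round(4),round(r[0]['conf'],2)) for n in C for r in [finder.landmark_of(n,k)] if r])
cv2.imwrite('pics/f.png',np.hstack([cv2.resize(C['scene']['img'][130:280,150:310],(400,375)),cv2.resize(C['wrist']['img'],(400,375))])[:,:,::-1])
E
```

```text
14.6 [-0.16587491  0.02625157 -1.17898872] [0.40528446 0.09838112 0.19605729]
slot_centre [('scene', array([0.43  , 0.0938, 0.063 ]), 0.95), ('wrist', array([0.4293, 0.0907, 0.063 ]), 0.94)]
slot_rim [('scene', array([0.4061, 0.092 , 0.063 ]), 0.61), ('wrist', array([0.4054, 0.0866, 0.063 ]), 0.69)]
```

View pics/f.png

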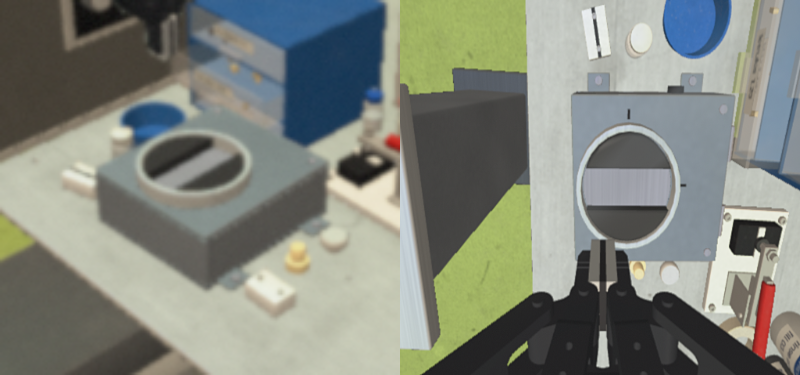

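```bash
python3 -c "
from h import *
print(sign_off())"
```

```text
the job is handed in; nothing more can be done
None
```

The panel is pushed fully shut and the fastener is turned clockwise to its stop. The last pictures show the slot along the enclosure's x axis and the hand clear. I handed the job in at about 15 s with nothing lifted and the small things still standing in place, but no verdict came back.

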